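Stand the tall tumbler upside down on the bench block

ROBOT

A 7-joint arm with a two-finger parallel gripper is mounted at the origin on the work surface. World frame = base frame: x ahead of the robot, y to its left, z up, the work surface at z = 0. Lengths are in m, angles in rad, forces in N, time in s.
With the tool pointing down it reaches from about 0.4 to 0.85 m from the base axis. Payload 4.5 kg.
Tool frame: the origin (TCP) lies midway between the tips of the shut fingers; the grasp point (between the pads) lies 19 mm behind it; z points along the fingers, y is the direction in which the jaws open and shut (so a half turn about z gives the same grasp; the last joint's range is limited). The gripper opens to 88 mm and grips with 3 to 60 N. Pads are 18 mm wide; open, the fingers measure 123 mm over their backs; the gripper's body (75 mm by 187 mm) begins 45 mm behind the grasp point.
Start: joints at [0.034, 0.689, -0.195, 1.565, 0.157, 0.902, -0.215], TCP at [0.625, 0, 0.239] pointing down, gripper open.
Joint ranges: [-3.01, 3.01], [-0.46, 2.08], [-1.47, 1.51], [0.13, 2.56], [-1, 4.14], [0.04, 2.09], [-2.66, 2.66]. Speed limits (rad/s): [2.57, 2.57, 3.14, 3.14, 3.14, 3.14, 3.14].

INTERFACE

Orientations are given as a unit quaternion [x, y, z, w].
In Python, from plant import r, viewer gives the robot as it stands.
- The arm moves only by the tool play_rows, never from a script. Its argument "commands" is a list of rows, each an object with "delta_rot": the turn, a rotation vector about the tool's x, y, z normalised to -1 to 1, where 1 is pi rad, a list of three; "travel": the shift along the tool's x, y, z normalised to -1 to 1, where 1 is 15 cm, a list of three; "gripper": the opening, from -1 (shut) to 1 (fully open). In form: [{"delta_rot": [wx, wy, wz], "travel": [x, y, z], "gripper": gripper}, ...]. A call has 1 to 12 rows; each row is the pose to reach, as a shift and turn from the pose commanded when the call began, along the tool's axes at that moment, turning the shorter way round; what a row does not reach only later rows make up. A row lasts 1/8 s, in which the tool goes at most 62.5 mm and 10.7 degrees, less where a joint would pass 70% of its speed; a pose out of reach is approached as far as the arm can. A call with a number of a shift or a turn outside -1 to 1 is refused whole. A call with a gripper value outside its range is refused whole. The fingers move at their own pace and stop on an object; "force" is the grip in N (left out, the last holds). Time passes only in rows, so rows that repeat a pose let the fingers close. It gives the time, the measured TCP pose, the force and the opening at its end, in the units of the state.
- r.get_state(): the state, without advancing time (a new reading comes with each control period).
- viewer.snapshot(name): name is "scene" or "side" or "wrist"; returns a dict with "color" (384x512x3 uint8, red, green, blue), "z_map" (384x512 float32, m along the optical axis (not along the pixel's ray), 0 where there is no reading), "fx", "fy", "cx", "cy" (pixels), "origin" and "attitude" of the camera in the world. Camera axes: x right, y up, looking along -z (the intrinsics and any distortion apply to the point x, -y, -z); pixel columns grow to the right and rows downward; lengths in m; the calibration is good to about 2 mm. The wrist camera is an equidistant fisheye: a pixel r from the principal point sees the ray r / f radians off the axis. A picture is of the moment at which its call begins.
- r.finish_job(): hands the job in, once; it reports no verdict.
Trained networks look in the newest picture that a camera, given by its name, has taken for a name from the list of things; names that differ only in an ending like _2 or _b are one class to them, and where a whole thing is asked for, a point or a joint stands for the part that bears it (a point fixed in the world has none). Each returns a list of dicts, best first, with "conf" (0 to 1); they miss things now and then, are a little off and sometimes report something else, mostly with a low value. They report only what shows in the picture. A call takes as long as a camera call. They do not tell look-alikes from the thing itself.
- viewer.outline_of(camera, label): "pixels" (384x512 bool, what is visible of it) and "at" ([column, row] in pixels, amid what is visible of it).
- viewer.pinpoint(camera, label): "at" ([column, row] in pixels: a listed point, or the origin of a listed thing).
The state is a dict: "clock": time; "q": joint angles; "qd": joint speeds; "joint_torque": joint torques, N m; "tool_pos": TCP position; "eef_rot": TCP orientation; "contact_force": force on the tool from outside, world axes, zero at the start; "moment": the same for the moment, N m; "opening": opening from 0.0 (shut) to 1.0 (fully open).
Only numpy, scipy, OpenCV 4.12 (cv2) and the standard library are available. Lean on these libraries where they do the work, as an engineer would, in place of code of your own. Each camera call takes 0.05 s, during which the arm holds its last target. There are 200 camera calls.

TASK

The tall silver tumbler lying on one of the two little wooden rests is ready to have its base stamped: pick it up, turn it mouth down and stand it upside down in the middle of the steel bench block, set down rather than dropped, and let go of it. Leave the short tumbler lying on its own rest.

Things in the scene. Friction and masses are not known exactly. Their poses are not given: they have to be found in the camera images.
- tall_mid (a point): Tall silver tumbler, a straight round cup 48 mm in outside diameter, 68 mm long, wall 3 mm, base 4 mm, about 0.15 kg. It starts lying level on a wooden rest, mouth away from the robot, up to 35 deg to either side. This point is its centre, on its axis, 40 mm above the bench at the start; x runs along its axis out of the mouth (rim at +34 mm, base at -34 mm). A like one standing upright at the far left is not meant.
- rest_a: Wooden rest under the tall tumbler, 50 mm long (x, same way as the tumbler's), 36 mm wide (y), 19 mm high with two rails along x; narrower than the tumbler and fixed to the bench. Origin: centre of its underside.
- short_mid (a point): Short silver tumbler, the same shape and diameter (48 mm) but only 40 mm long; it lies on the other, identical wooden rest and stays there. This point is its centre; x axis along its axis, out of the mouth.
- block_top (a point): Steel bench block, a plain dark slab 100 x 100 mm, 45 mm high, fixed to the bench. This point is the centre of its flat top face, 45 mm above the bench; z up, x and y along its sides.
Mind the look-alikes: they are no part of the job. Leave any blue look-alike of the part that bears tall_mid alone.

How it is judged:
At the end, for the whole second after the job is handed in: The tall tumbler stands at rest upside down on the bench block, mouth down within 10 degrees, rim on the block (centre 29 to 39 mm above its top), its axis within 20 mm of the middle of the block's top (angle between tall_mid's own x axis and vertical above 2.967 rad and horizontal distance between tall_mid and block_top below 0.02 m and z of tall_mid in the frame of block_top between 0.029 and 0.039 m and linear speed of tall below 0.02 m/s); the robot touches nothing.
It fails at once if the short tumbler is moved more than 20 mm or knocked off its rest (distance of short_mid from where it was at the start of the episode above 0.02 m).
It fails at once if the tall tumbler is dropped (falls free of the fingers at over 0.7 m/s, a drop of about 25 mm) (linear speed of tall above 0.7 m/s and contact force between the fingers and tall below 0.1 N).
It also fails if it takes over 35 s, if anything falls off the work surface, if the arm or the gripper's body presses on something with over 40 N, if the wrist force passes 120 N, or if a joint passes its speed limit or range.

## Working session

There is one attempt and no reset: what is moved stays moved. The work goes in short steps, Python scripts to look and compute and a tool call to move; the robot and the scene stay as the last step left them, time stands still between calls to the robot, and variables do not carry over. Pictures are saved under pics/ and viewed, about 8 in all and at most 12, crops included, and the job is handed in when it is done.

Besides the shell and the picture viewer there is one more tool, called after ">>>" as name(argument=value, ...) on one line, values as JSON. play_rows: Moves the arm, as the interface text tells. Its arguments: {"type":"object","properties":{"commands":{"type":"array","items":{"type":"object","properties":{"delta_rot":{"type":"array","items":{"type":"number","minimum":-1,"maximum":1}},"travel":{"type":"array","items":{"type":"number","minimum":-1,"maximum":1}},"gripper":{"type":"number"}}}},"force":{"type":"number"}},"required":["commands"]}

```bash
mkdir -p pics; ls; cat > h.py <<'E'
import numpy as np, cv2
from scipy.spatial.transform import Rotation as R
from plant import r, viewer
def cam_R(s):
    a=np.array(s["attitude"]); return a if a.shape==(3,3) else R.from_quat(a).as_matrix()
def cloud(s):
    z=s["z_map"]; v,u=np.mgrid[:z.shape[0],:z.shape[1]]
    p=np.stack([(u-s["cx"])/s["fx"]*z,-(v-s["cy"])/s["fy"]*z,-z],-1)
    return p@cam_R(s).T+np.array(s["origin"])
E
python3 - <<'E'
from h import *
st=r.get_state(); print({k:np.round(v,3) for k,v in st.items()})
ims=[]
for c in ["scene","side"]:
    s=viewer.snapshot(c); P=cloud(s); print(c,np.round(s["origin"],3),np.round(s["attitude"],3))
    im=s["color"][:,:,::-1].copy()
    for l in ["tall_mid","short_mid","block_top","rest_a"]:
        for d in viewer.outline_of(c,l)[:4]:
            m=d["pixels"]&(s["z_map"]>0); print(c,l,"outline",round(d["conf"],2),np.round(d["at"]),m.sum(),np.round(np.median(P[m],0),3) if m.any() else None)
        for d in viewer.pinpoint(c,l)[:3]:
            a=d["at"]; u,v=int(round(a[0])),int(round(a[1])); print("   pin",l,round(d["conf"],2),np.round(a,1),np.round(P[v,u],3)); cv2.circle(im,(u,v),3,(0,0,255),1)
    cv2.imwrite(f"pics/{c}1.png",im)
E
```

```text
pics
{'clock': np.float64(0.0), 'q': array([ 0.034,  0.69 , -0.195,  1.566,  0.157,  0.903, -0.215]), 'qd': array([ 0.001,  0.001,  0.001,  0.001, -0.001, -0.001, -0.001]), 'joint_torque': array([ 0.0000e+00, -5.2757e+01, -1.2670e+00, -1.5343e+01, -5.3000e-02,
        7.0000e-03,  0.0000e+00]), 'tool_pos': array([ 0.624, -0.   ,  0.238]), 'eef_rot': array([ 0.707,  0.707, -0.001, -0.001]), 'contact_force': array([-0.045,  0.328,  0.667]), 'moment': array([-0.009, -0.006,  0.013]), 'opening': np.float64(1.001)}
scene [ 1.148 -0.     0.81 ] [0.236 0.233 0.658 0.676]
scene tall_mid outline 0.95 [194. 164.] 496 [ 0.443 -0.144  0.038]
scene tall_mid outline 0.77 [240. 226.] 634 [ 0.644 -0.016  0.04 ]
scene tall_mid outline 0.75 [205. 193.] 512 [ 0.553 -0.109  0.057]
   pin tall_mid 0.62 [204.2 191.4] [ 0.555 -0.109  0.062]
   pin tall_mid 0.55 [242.3 227.2] [ 0.652 -0.018  0.047]
scene short_mid outline 0.55 [111. 225.] 376 [ 0.635 -0.315  0.054]
scene block_top outline 0.69 [297. 194.] 1638 [0.564 0.108 0.043]
   pin block_top 0.91 [291.5 189.3] [0.541 0.107 0.044]
side [ 0.456 -0.743  0.604] [ 0.454 -0.02  -0.05   0.889]
side tall_mid outline 0.93 [224. 254.] 945 [ 0.433 -0.157  0.038]
side tall_mid outline 0.74 [313. 205.] 688 [ 0.63  -0.029  0.037]
side tall_mid outline 0.58 [280. 233.] 859 [ 0.543 -0.127  0.054]
   pin tall_mid 0.93 [313.4 206.5] [ 0.628 -0.034  0.037]
   pin tall_mid 0.7 [274.7 232.3] [ 0.533 -0.131  0.058]
   pin tall_mid 0.67 [221.5 252.4] [ 0.429 -0.158  0.043]
side short_mid outline 0.71 [348. 312.] 782 [ 0.623 -0.331  0.058]
   pin short_mid 0.62 [344.8 310.4] [ 0.62  -0.329  0.059]
   pin short_mid 0.38 [278.9 234.5] [ 0.541 -0.131  0.052]
side block_top outline 0.96 [270. 179.] 1569 [0.543 0.076 0.044]
   pin block_top 0.86 [269.7 170.2] [0.55  0.107 0.046]
side rest_a outline 0.74 [279. 246.] 223 [ 0.54  -0.128  0.012]
   pin rest_a 0.69 [278.7 246.1] [ 0.541 -0.128  0.017]
```

```bash
python3 - <<'E'
from h import *
a=cv2.imread("pics/scene1.png")[130:280,60:380]; b=cv2.imread("pics/side1.png")[120:350,160:400]
a=cv2.resize(a,None,fx=2.4,fy=2.4)[:, :768]; 
cv2.imwrite("pics/a1.png",a); cv2.imwrite("pics/b1.png",cv2.resize(b,None,fx=2.5,fy=2.5))
E
```

```text
(no output)
```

View pics/a1.png

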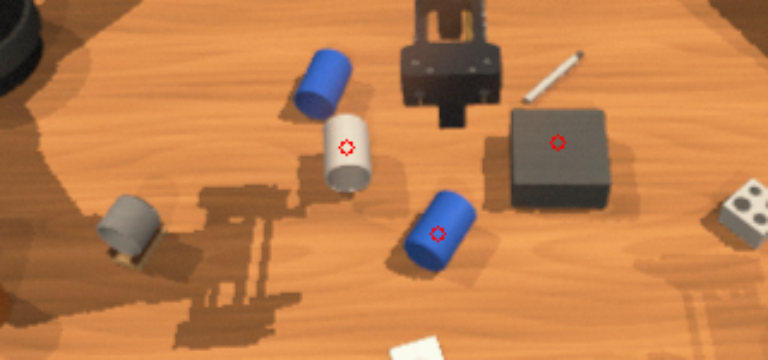

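View pics/b1.png

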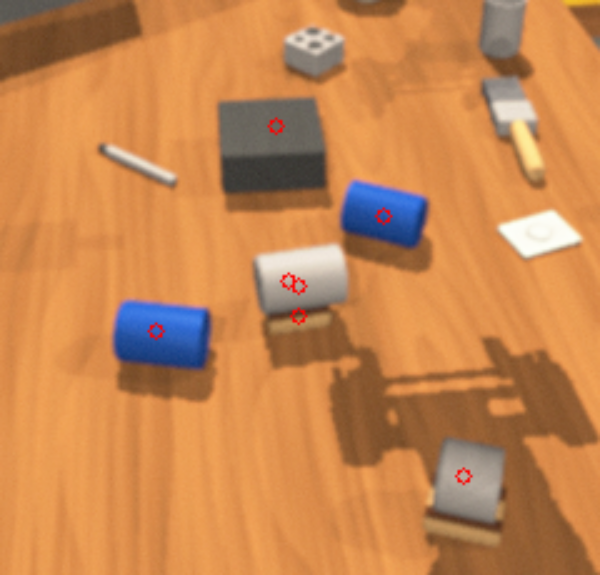

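The silver tall tumbler is the one on the small rest between the two blue ones (scene ~[204,192], side ~[277,233]). The short one is at side [345,310], and the dark block is at scene [291,189]. Next I fit the tumbler axis and the block.

```bash
python3 - <<'E'
from h import *
from scipy.optimize import least_squares
T=[];B=[];BL={0:[],1:[]}
for c in ["scene","side"]:
    s=viewer.snapshot(c); P=cloud(s); ok=s["z_map"]>0
    g=cv2.cvtColor(s["color"],cv2.COLOR_RGB2HSV)
    bx=ok&(P[...,2]>.026)&(P[...,2]<.075)&(abs(P[...,0]-.54)<.06)&(abs(P[...,1]+.115)<.055)&(g[...,1]<90)
    T.append(P[bx]); print(c,bx.sum(), np.round(P[bx].min(0),3),np.round(P[bx].max(0),3))
    b=ok&(abs(P[...,2]-.045)<.004)&(abs(P[...,0]-.54)<.08)&(abs(P[...,1]-.107)<.08)&(g[...,1]<90)
    q=P[b]; print(" block",len(q),np.round(np.percentile(q,1,axis=0),3),np.round(np.percentile(q,99,axis=0),3),np.round(q.mean(0),3), cv2.minAreaRect(q[:,:2].astype(np.float32)*1000))
    bl=ok&(g[...,1]>150)&(g[...,0]>100)&(g[...,0]<130)&(P[...,2]<.09)&(P[...,2]>.02)&(P[...,0]<.75)
    q=P[bl]
    for k,sel in enumerate([q[:,1]<-.08,q[:,1]>-.08]):
        w=q[sel]; print(" blue",k,len(w),np.round(w.min(0),3),np.round(w.max(0),3)) if len(w) else 0
for pts in T+[np.vstack(T)]:
    f=lambda p:np.hypot((-np.sin(p[1])*pts[:,0]+np.cos(p[1])*pts[:,1]-p[0]),pts[:,2]-p[2])-.024
    o=least_squares(f,[-.11,0,.04],loss="soft_l1",f_scale=.002)
    y=o.x; d=np.array([np.cos(y[1]),np.sin(y[1])]); al=pts[:,:2]@d; n=np.array([-d[1],d[0]])
    lo,hi=np.percentile(al,[2,98]); print("yaw",np.degrees(y[1]),"zc",y[2],"span",lo,hi,hi-lo,"ctr",d*(lo+hi)/2+n*y[0],"rms",np.sqrt(np.mean(f(y)**2)))
E
```

```text
scene 428 [ 0.512 -0.135  0.026] [ 0.582 -0.086  0.065]
 block 1215 [0.498 0.06  0.041] [0.595 0.155 0.047] [0.548 0.108 0.044] ((547.1786499023438, 107.692138671875), (97.29621887207031, 100.89129638671875), 87.85787963867188)
 blue 0 251 [ 0.402 -0.169  0.033] [ 0.469 -0.12   0.048]
 blue 1 527 [ 0.598 -0.049  0.021] [0.675 0.017 0.049]
side 825 [ 0.51  -0.138  0.026] [ 0.579 -0.095  0.067]
 block 908 [0.497 0.059 0.042] [0.591 0.155 0.047] [0.544 0.104 0.045] ((544.8805541992188, 107.92971801757812), (100.6253662109375, 96.47050476074219), 87.01885986328125)
 blue 0 721 [ 0.398 -0.176  0.02 ] [ 0.467 -0.128  0.05 ]
 blue 1 532 [ 0.596 -0.052  0.02 ] [0.665 0.004 0.05 ]
yaw 6.310419327880487 zc 0.03860368808612019 span 0.4983880154132208 0.5629956577551113 0.06460764234189048 ctr [ 0.54624277 -0.11136997] rms 0.0014028572065819538
yaw 4.696002634376833 zc 0.039645852647826274 span 0.4998494858802821 0.5659382684742124 0.06608878259393025 ctr [ 0.5437062  -0.10977486] rms 0.0026747079402236304
yaw 4.875092679696717 zc 0.03911913485019566 span 0.49943433441363944 0.5664139176469741 0.0669795832333347 ctr [ 0.54426578 -0.11028783] rms 0.002392955676904102
```

```bash
cat >> h.py <<'E'
t=np.radians(35); G=np.array([.545,-.110,.040]); d=np.array([np.cos(np.radians(5)),np.sin(np.radians(5)),0]); Z=np.array([0,0,1.])
BLK=np.array([.546,.108,.045])
def grasp(back):
    a=np.sin(t)*d-np.cos(t)*Z; x=np.cos(t)*d+np.sin(t)*Z
    return np.c_[x,np.cross(a,x),a], G+(.019-back)*a
def place(h,back=0,az=0,ctr=BLK):
    e=np.array([np.cos(az),np.sin(az),0]); a=np.cos(t)*e-np.sin(t)*Z
    x=(-Z-np.sin(t)*a)/np.cos(t)
    return np.c_[x,np.cross(a,x),a], ctr+(.034+h)*Z+(.019-back)*a
def delta(goal,frm=None):
    if frm is None:
        s=r.get_state(); frm=(R.from_quat(s["eef_rot"]).as_matrix(),np.array(s["tool_pos"]))
    w=R.from_matrix(frm[0].T@goal[0]).as_rotvec()/np.pi; p=frm[0].T@(goal[1]-frm[1])/.15
    print("rot",np.round(w,3),"travel",np.round(p,3),"goal",np.round(goal[1],3))
E
python3 -c "
from h import *
delta(grasp(.1));delta(grasp(0),grasp(.1))"
```

```text
rot [-0.144  0.157  0.456] travel [-0.76  -0.842  0.883] goal [ 0.499 -0.114  0.106]
rot [0. 0. 0.] travel [-0.    -0.     0.667] goal [ 0.556 -0.109  0.024]
```

>>> play_rows(commands=[{"delta_rot": [-0.144,0.157,0.456],"travel": [-0.76,-0.84,0.2],"gripper": 0.6},{"delta_rot": [-0.144,0.157,0.456],"travel": [-0.76,-0.84,0.2],"gripper": 0.6},{"delta_rot": [-0.144,0.157,0.456],"travel": [-0.76,-0.84,0.2],"gripper": 0.6},{"delta_rot": [-0.144,0.157,0.456],"travel": [-0.76,-0.84,0.2],"gripper": 0.6},{"delta_rot": [-0.144,0.157,0.456],"travel": [-0.76,-0.84,0.2],"gripper": 0.6},{"delta_rot": [-0.144,0.157,0.456],"travel": [-0.76,-0.84,0.2],"gripper": 0.6},{"delta_rot": [-0.144,0.157,0.456],"travel": [-0.76,-0.84,0.2],"gripper": 0.6},{"delta_rot": [-0.144,0.157,0.456],"travel": [-0.76,-0.84,0.2],"gripper": 0.6},{"delta_rot": [-0.144,0.157,0.456],"travel": [-0.76,-0.84,0.2],"gripper": 0.6},{"delta_rot": [-0.144,0.157,0.456],"travel": [-0.76,-0.84,0.5],"gripper": 0.6},{"delta_rot": [-0.144,0.157,0.456],"travel": [-0.76,-0.84,0.88],"gripper": 0.6},{"delta_rot": [-0.144,0.157,0.456],"travel": [-0.76,-0.84,0.88],"gripper": 0.6}])

```text
clock: 2.5
tool_pos: [0.546, -0.1666, 0.2484]
eef_rot: [0.964, 0.05, 0.26, -0.034]
contact_force: [-0.7, 0.9, -0.1]
opening: 0.802
```

```bash
python3 - <<'E'
from h import *
s=r.get_state(); print(s["clock"],np.round(s["q"],3),np.round(s["tool_pos"],3),s["opening"],np.round(s["contact_force"],1))
delta(grasp(.1)); delta(grasp(0))
c=viewer.snapshot("wrist"); im=c["color"][:,:,::-1].copy()
sd=viewer.snapshot("side")["color"][100:330,180:400,::-1]
cv2.imwrite("pics/w2.png",np.hstack([cv2.resize(im,(480,360)),cv2.resize(sd,(320,360))]))
E
```

```text
2.5 [ 0.648  0.532 -0.426  2.155 -1.     0.043 -0.15 ] [ 0.546 -0.167  0.248] 0.8024188416206636 [-0.7  0.9 -0.1]
rot [-0.015  0.026  0.001] travel [-0.721 -0.347  0.693] goal [ 0.499 -0.114  0.106]
rot [-0.015  0.026  0.001] travel [-0.666 -0.315  1.356] goal [ 0.556 -0.109  0.024]
```

View pics/w2.png

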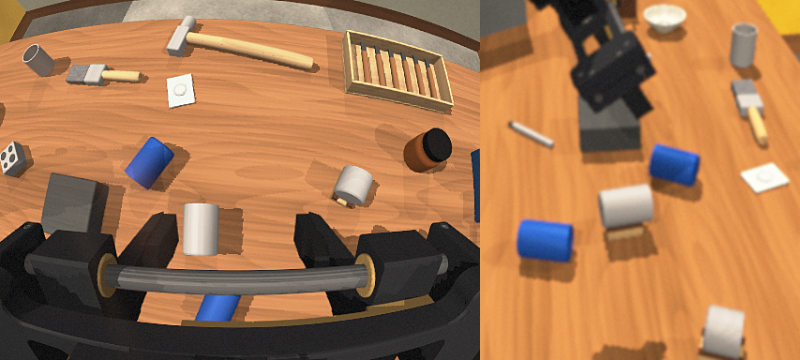

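q5 and q6 hit their limits, so the forward tilt needs a different wrist branch. I'll identify the kinematics so I can plan with joint limits.

```bash
python3 - <<'E'
from h import *
import itertools
S=[([0.034,0.689,-0.195,1.565,0.157,0.902,-0.215],[.7071,.7071,0,0],[.625,0,.239])]
s=r.get_state(); S.append((list(s["q"]),s["eef_rot"],s["tool_pos"]))
best=[]
for sg in itertools.product([1,-1],repeat=7):
    M=[]
    for q,e,p in S:
        w=R.from_euler("ZYZYZYZ",np.array(sg)*q); M.append(w.inv()*R.from_quat(e))
    best.append(((M[0].inv()*M[1]).magnitude(),sg,np.round(M[0].as_matrix(),2).tolist()))
best.sort(key=lambda b:b[0])
for b in best[:6]: print(b)
E
```

```text
Traceback (most recent call last):
  File "scipy/spatial/transform/_rotation.pyx", line 1413, in scipy.spatial.transform._rotation.Rotation.from_euler
ValueError: Expected axis specification to be a non-empty string of upto 3 characters, got ZYZYZYZ
```

```bash
cat > fk.py <<'E'
import itertools
from h import *
def rots(q,sg):
    M=np.eye(3);o=[]
    for i in range(7):
        M=M@R.from_euler("zy"[i%2],sg[i]*q[i]).as_matrix(); o.append(M)
    return o
E
python3 - <<'E'
from fk import *
S=[([0.034,0.689,-0.195,1.565,0.157,0.902,-0.215],[.7071,.7071,0,0],[.625,0,.239])]
s=r.get_state(); S.append((list(s["q"]),s["eef_rot"],s["tool_pos"]))
best=[]
for sg in itertools.product([1,-1],repeat=7):
    M=[rots(q,sg)[-1].T@R.from_quat(e).as_matrix() for q,e,p in S]
    best.append((R.from_matrix(M[0].T@M[1]).magnitude(),sg,np.round(M[0],2).tolist()))
best.sort(key=lambda b:b[0])
for b in best[:6]: print(b)
E
```

```text
(0.0011157292183753443, (-1, 1, -1, 1, -1, 1, -1), [[-0.0, -1.0, 0.0], [1.0, -0.0, -0.0], [0.0, 0.0, 1.0]])
(0.12702399151834687, (-1, 1, -1, 1, -1, 1, 1), [[-0.42, -0.91, 0.0], [0.91, -0.42, -0.0], [0.0, 0.0, 1.0]])
(0.6752334618480874, (-1, 1, 1, 1, -1, 1, -1), [[0.29, -0.96, 0.03], [0.93, 0.29, 0.24], [-0.24, -0.04, 0.97]])
(0.7355396937330569, (-1, 1, 1, 1, -1, 1, 1), [[-0.12, -0.99, -0.07], [0.96, -0.13, 0.23], [-0.24, -0.04, 0.97]])
(0.7457164432065213, (-1, 1, 1, -1, 1, -1, 1), [[0.04, -0.19, -0.98], [1.0, 0.04, 0.03], [0.03, -0.98, 0.19]])
(0.8079696012873167, (-1, -1, 1, 1, -1, 1, -1), [[0.27, -0.15, 0.95], [0.92, 0.32, -0.21], [-0.27, 0.94, 0.22]])
```

```bash
python3 - <<'E'
from fk import *
S=[([0.034,0.689,-0.195,1.565,0.157,0.902,-0.215],[.7071,.7071,0,0],[.625,0,.239])]
s=r.get_state(); S.append((list(s["q"]),s["eef_rot"],s["tool_pos"]))
sg=(-1,1)*3+(-1,)
A=[];y=[]
for q,e,p in S:
    o=rots(q,sg); z=np.array([0,0,1.]); x=np.array([1.,0,0])
    A.append(np.c_[z,o[1]@z,o[3]@z,o[5]@z,  o[2]@x,o[3]@x,o[5]@x]); y.append(p)
A=np.vstack(A);y=np.hstack(y)
for k in (4,):
    w,res,rk,sv=np.linalg.lstsq(A[:,:k],y,rcond=None); print(k,np.round(w,4),sv,np.round(A[:,:k]@w-y,4))
w=np.linalg.lstsq(A[:,:6],y,rcond=None); print(np.round(w[0],3),w[3])
from itertools import combinations
E
```

```text
4 [0.1456 0.6733 0.2573 0.2807] [2.51263691 1.22051568 0.38861977 0.21441068] [ 0.0004  0.0288 -0.0137 -0.0035 -0.0017  0.0137]
[ 0.112  0.837  0.353  0.465 -0.245 -0.014] [2.77434156 1.99177923 0.45070044 0.29410399 0.20376948 0.06851533]
```

>>> play_rows(commands=[{"delta_rot": [0,-0.2,0.1],"travel": [0.2,0.2,-0.3],"gripper": 0.6},{"delta_rot": [0,-0.2,0.1],"travel": [0.2,0.2,-0.3],"gripper": 0.6},{"delta_rot": [0,-0.2,0.1],"travel": [0.2,0.2,-0.3],"gripper": 0.6},{"delta_rot": [0,-0.2,0.1],"travel": [0.2,0.2,-0.3],"gripper": 0.6}])

```text
clock: 3.1
tool_pos: [0.5514, -0.1981, 0.3036]
eef_rot: [0.996, -0.04, 0.056, -0.059]
contact_force: [1.4, 0.1, -0.6]
opening: 0.8
```

```bash
cat >> fk.py <<'E'
import json
def rec():
    s=r.get_state(); open("log.jsonl","a").write(json.dumps([list(map(float,s[k])) for k in("q","eef_rot","tool_pos")])+"\n"); print(np.round(s["q"],3),np.round(s["tool_pos"],3),s["clock"])
E
echo '[[0.034,0.689,-0.195,1.565,0.157,0.902,-0.215],[0.7071,0.7071,0,0],[0.625,0,0.239]]
[[0.648,0.532,-0.426,2.155,-1.0,0.043,-0.15],[0.964,0.05,0.26,-0.034],[0.546,-0.1666,0.2484]]' > log.jsonl
python3 -c "
from fk import *
rec()"
```

```text
[ 0.038  0.585  0.531  1.696 -0.55   0.95  -0.835] [ 0.551 -0.198  0.304] 3.1
```

>>> play_rows(commands=[{"delta_rot": [0.2,-0.1,0.2],"travel": [0.4,-0.3,0.2],"gripper": 0.6},{"delta_rot": [0.2,-0.1,0.2],"travel": [0.4,-0.3,0.2],"gripper": 0.6},{"delta_rot": [0.2,-0.1,0.2],"travel": [0.4,-0.3,0.2],"gripper": 0.6},{"delta_rot": [0.2,-0.1,0.2],"travel": [0.4,-0.3,0.2],"gripper": 0.6},{"delta_rot": [0.2,-0.1,0.2],"travel": [0.4,-0.3,0.2],"gripper": 0.6}])

```text
clock: 3.72
tool_pos: [0.6186, -0.154, 0.284]
eef_rot: [0.866, -0.308, -0.106, -0.38]
contact_force: [-0.5, 0.3, -1.0]
opening: 0.796
```

```bash
python3 - <<'E'
from fk import *
rec()
S=[json.loads(l) for l in open("log.jsonl")]
sg=(-1,1)*3+(-1,)
A=[];y=[];z=np.array([0,0,1.]); x=np.array([1.,0,0])
for q,e,p in S:
    o=rots(q,sg)
    A.append(np.c_[z,o[1]@z,o[3]@z,o[5]@z,o[0]@x,o[2]@x,o[4]@x,o[5]@x, o[3]@x]); y.append(p)
A=np.vstack(A);y=np.hstack(y)
for c in [[0,1,2,3],[0,1,2,3,5,8],[0,1,2,3,5,8,7],[0,1,2,3,5,8,7,4],[0,1,2,3,4,7]]:
    w,res,rk,sv=np.linalg.lstsq(A[:,c],y,rcond=None); print(c,np.round(w,4),"min sv",sv[-1],"max res mm",1e3*abs(A[:,c]@w-y).max())
# known xArm7 hypothesis w/ signs
E
```

```text
[ 0.336  0.911  0.387  1.317 -0.943  1.586 -1.29 ] [ 0.619 -0.154  0.284] 3.725
[0, 1, 2, 3] [0.3148 0.5533 0.3533 0.273 ] min sv 0.3515532129994329 max res mm 47.495649701599866
[0, 1, 2, 3, 5, 8] [ 0.2558  0.501   0.3054  0.2362  0.0252 -0.0719] min sv 0.23293551461543982 max res mm 43.18045100340544
[0, 1, 2, 3, 5, 8, 7] [ 0.3014  0.4771  0.3225  0.2619 -0.0017 -0.0655 -0.0329] min sv 0.21392312024339677 max res mm 49.22403275876751
[0, 1, 2, 3, 5, 8, 7, 4] [ 0.3469  0.4425  0.3245  0.2609 -0.0006 -0.0392 -0.0289  0.0414] min sv 0.12615053498731135 max res mm 48.825073214816285
[0, 1, 2, 3, 4, 7] [ 0.3992  0.4281  0.3336  0.2699  0.0722 -0.0269] min sv 0.19168277142377044 max res mm 50.16855301452723
```

```bash
cat >> fk.py <<'E'
SG=(-1,1)*3+(-1,)
C=[[.0]]
def cols(q):
    o=rots(q,SG); z=np.array([0,0,1.]); x=np.array([1.,0,0]); y=np.array([0,1.,0])
    return np.c_[z,o[1]@z,o[3]@z,o[5]@z, o[0]@x,o[2]@x,o[3]@x,o[4]@x,o[5]@x, o[0]@y,o[2]@y,o[4]@y]
NM="h a b c x1 x3 x4 x5 x6 y12 y34 y56".split()
def fit(ids,S):
    A=np.vstack([cols(q) for q,e,p in S])[:,ids]; y=np.hstack([p for q,e,p in S])
    w,_,_,sv=np.linalg.lstsq(A,y,rcond=None); return w,sv[-1],1e3*np.sqrt(np.mean((A@w-y)**2))
def load(): return [json.loads(l) for l in open("log.jsonl")]
E
python3 - <<'E'
from fk import *
S=load()
T=[rots(q,SG)[-1].T@R.from_quat(e).as_matrix() for q,e,p in S]
print([round(R.from_matrix(T[0].T@m).magnitude(),4) for m in T])
o=[]
for n in range(0,4):
    for k in itertools.combinations(range(4,12),n):
        w,sv,e=fit([0,1,2,3]+list(k),S); o.append((e,n,[NM[i] for i in k],np.round(w,3),round(sv,3)))
o.sort(key=lambda a:a[0])
for a in o[:10]: print(a)
E
```

```text
[0.0, 0.0015, 0.0011, 0.0011]
(np.float64(0.10787635294836934), 3, ['y12', 'y34', 'y56'], array([ 0.347,  0.563,  0.345,  0.326, -0.019, -0.027, -0.   ]), np.float64(0.31))
(np.float64(0.11020004757776071), 3, ['x6', 'y12', 'y34'], array([ 0.347,  0.563,  0.345,  0.326,  0.   , -0.019, -0.027]), np.float64(0.279))
(np.float64(0.12003195676323104), 3, ['x4', 'y12', 'y34'], array([ 0.347,  0.563,  0.345,  0.326, -0.   , -0.019, -0.027]), np.float64(0.194))
(np.float64(0.12063730222328267), 3, ['x5', 'y12', 'y34'], array([ 0.347,  0.563,  0.345,  0.326,  0.   , -0.019, -0.027]), np.float64(0.308))
(np.float64(0.1209720607517722), 3, ['x1', 'y12', 'y34'], array([ 0.347,  0.564,  0.345,  0.326, -0.   , -0.019, -0.027]), np.float64(0.167))
(np.float64(0.12507335855909094), 3, ['x3', 'y12', 'y34'], array([ 0.347,  0.563,  0.345,  0.326, -0.   , -0.019, -0.027]), np.float64(0.308))
(np.float64(0.12799201169694358), 2, ['y12', 'y34'], array([ 0.347,  0.563,  0.345,  0.326, -0.019, -0.027]), np.float64(0.31))
(np.float64(2.822307110769632), 3, ['x5', 'x6', 'y34'], array([ 0.35 ,  0.559,  0.347,  0.318,  0.01 , -0.008, -0.045]), np.float64(0.246))
(np.float64(3.159232274052427), 3, ['x1', 'x4', 'y34'], array([ 0.359,  0.565,  0.349,  0.324,  0.011,  0.02 , -0.043]), np.float64(0.126))
(np.float64(3.159904802473513), 3, ['x1', 'x5', 'y34'], array([ 0.348,  0.55 ,  0.346,  0.31 ,  0.013,  0.009, -0.045]), np.float64(0.123))
```

```bash
cat >> fk.py <<'E'
from scipy.optimize import least_squares
import h as H
LO=np.array([-3.01,-.46,-1.47,.13,-1,.04,-2.66]);HI=np.array([3.01,2.08,1.51,2.56,4.14,2.09,2.66])
W=fit([0,1,2,3,9,10],load())[0]; TC=np.array([[0,-1.,0],[1,0,0],[0,0,1]])
def fk(q): return rots(q,SG)[-1]@TC, cols(q)[:,[0,1,2,3,9,10]]@W
def ik(goal,q0,m=.0,reg=0.,qr=None):
    qr=q0 if qr is None else qr
    def f(q):
        M,p=fk(q); return np.r_[5*(p-goal[1]),R.from_matrix(M.T@goal[0]).as_rotvec(),reg*(q-qr)]
    o=least_squares(f,np.clip(q0,LO+m+1e-3,HI-m-1e-3),bounds=(LO+m,HI-m),max_nfev=60)
    return o.x, np.abs(f(o.x)[:6]).max()
FL=np.diag([-1.,-1,1])
def flip(g,f): return (g[0]@FL,g[1]) if f else g
E
cat > srch.py <<'E'
from fk import *
rng=np.random.default_rng(0)
def best(goal,n=6):
    b=None
    for m in (.3,.2,.1,.03):
        for _ in range(n):
            q,e=ik(goal,rng.uniform(LO,HI)*.8+.2*(LO+HI)/2,m)
            if e<2e-3: return m,np.round(q,2)
    return 0,None
for td in (0,15,30,40,50):
    H.t=np.radians(td)
    for f in (0,1):
        print("t",td,"flip",f,"G",*best(flip(grasp(0),f)),"pre",best(flip(grasp(.1),f))[0])
        for az in range(-90,271,45): 
            if td==0 and az%90: continue
            m,q=best(flip(place(.01,az=np.radians(az)),f),3)
            if m: print("    P az",az,m,q)
E
time timeout 900 python3 srch.py
```

```text
t 0 flip 0 G 0.3 [ 0.48  1.02 -0.64  1.89  1.07  0.63 -2.35] pre 0.3
    P az -90 0.3 [-0.85  1.49  0.28  1.32  0.71  1.64 -1.14]
    P az 90 0.2 [ 0.7   1.56 -0.77  1.63 -0.74  0.97 -2.09]
    P az 270 0.3 [-0.84  1.48  0.26  1.32  0.72  1.65 -1.15]
t 0 flip 1 G 0.3 [ 0.46  1.01 -0.6   1.89  1.03  0.59  0.82] pre 0.3
    P az -90 0.3 [-0.82  1.48  0.22  1.32  0.75  1.67  1.96]
    P az 0 0.03 [-0.84  1.8   0.29  2.47  2.11  2.06  0.47]
    P az 90 0.3 [ 0.73  1.58 -0.83  1.63 -0.67  0.94  1.  ]
    P az 270 0.3 [-0.74  1.46  0.04  1.31  0.86  1.78  1.87]
t 15 flip 0 G 0.2 [0.09 0.94 0.1  2.14 3.78 0.24 1.16] pre 0
    P az -90 0.3 [-0.63  1.32 -0.16  1.42  0.92  1.67 -1.35]
    P az -45 0.3 [-0.69  1.29 -0.25  2.08  1.6   1.56 -1.79]
    P az 45 0.2 [ 0.71  1.56 -0.83  2.36  3.74  0.96 -0.44]
    P az 90 0.3 [ 0.68  1.41 -0.77  1.73 -0.68  0.75 -2.19]
    P az 135 0.3 [ 0.21  1.41 -0.35  1.09 -0.47  1.7  -2.19]
    P az 225 0.03 [-0.53  1.5   0.24  0.82  0.22  2.06 -1.16]
    P az 270 0.3 [-0.63  1.32 -0.15  1.42  0.92  1.67 -1.34]
t 15 flip 1 G 0.3 [ 0.52  1.   -0.61  2.11  1.91  0
[... 3352 characters left out ...]
-0.23  1.11 -0.67  1.67  1.09  1.43 -1.46]
t 50 flip 1 G 0.03 [ 0.78  1.41 -0.86  2.48  2.97  1.32 -0.51] pre 0
    P az -90 0.3 [-0.49  1.03 -0.17  1.68  0.81  1.08  1.9 ]
    P az -45 0.3 [-0.87  1.02  0.38  2.16  1.78  0.38  1.47]
    P az 0 0.03 [-0.59  1.05  0.29  2.48  3.05  0.99  1.12]
    P az 45 0.2 [ 0.18  0.98 -0.36  2.33  3.48  0.67  2.09]
    P az 90 0.3 [ 0.56  1.14 -0.86  1.89  0.19  0.37 -0.11]
    P az 135 0.3 [ 0.34  1.19 -0.77  1.46  0.16  1.1   0.5 ]
    P az 180 0.3 [-0.39  1.2   0.44  1.25 -0.45  1.5   1.72]
    P az 225 0.3 [-0.27  1.14 -0.31  1.32  0.46  1.45  1.62]
    P az 270 0.3 [-0.55  1.03 -0.06  1.69  0.74  1.02  1.96]
real	1m33.232s
user	1m31.336s
sys	0m0.232s
```

```bash
cat >> fk.py <<'E'
from scipy.spatial.transform import Slerp
H.t=np.radians(15); H.OFF=.006
def gr(back,up=0): 
    g=flip(grasp(back),1); return g[0],g[1]-H.OFF*H.d+up*Z
def pl(h,az=-90,back=0):
    g=flip(place(h,back,np.radians(az)),1); return g[0],g[1]+H.OFF*Z
def sim(q,goal,n=12,show=True):
    A,p=fk(q); s=Slerp([0,1],R.from_matrix([A,goal[0]])); mm=9;ee=0
    for k in range(1,n+1):
        u=k/n; q,e=ik((s(u).as_matrix(),p+u*(goal[1]-p)),q,reg=1e-3); mm=min(mm,(q-LO).min(),(HI-q).min()); ee=max(ee,e)
    if show: print(np.round(q,2),"min margin %.2f err %.4f"%(mm,ee),"ang",round(np.degrees(R.from_matrix(A.T@goal[0]).magnitude())))
    return q
E
python3 - <<'E'
from fk import *
q=np.array(r.get_state()["q"]); S0=load()[0]
start=(R.from_quat(S0[1]).as_matrix(),np.array(S0[2]))
print("start");q=sim(q,start)
print("pre");q=sim(q,gr(.1,.1)); q=sim(q,gr(.1)); q=sim(q,gr(0)); q=sim(q,gr(0,.15))
for az in (-90,-60,-45,-30):
    print(az); g=pl(.12,az); k=sim(q,g); k=sim(k,pl(.0,az)); sim(k,pl(.0,az,.1))
s=viewer.snapshot("scene"); P=cloud(s); 
m=(P[...,1]>.165)&(P[...,1]<.6)&(P[...,0]>.3)&(P[...,0]<.75)&(P[...,2]>.015)&(s["z_map"]>0)
n,l=cv2.connectedComponents(m.astype(np.uint8))
for i in range(1,n):
    if (l==i).sum()>30: print((l==i).sum(),np.round(P[l==i].min(0),3),np.round(P[l==i].max(0),3))
E
```

```text
start
[-0.14  0.69  0.11  1.57 -0.09  0.88  0.01] min margin 0.13 err 0.0000 ang 134
pre
[ 0.42  0.54 -0.39  2.1   0.5   0.31  1.3 ] min margin 0.27 err 0.0000 ang 96
[ 0.38  0.74 -0.34  2.19  1.63  0.17  0.2 ] min margin 0.00 err 0.0000 ang 0
[ 0.49  0.99 -0.56  2.13  1.98  0.42 -0.08] min margin 0.16 err 0.0000 ang 0
[ 0.55  0.7  -0.64  2.07  1.06  0.4   0.76] min margin 0.16 err 0.0000 ang 0
-90
[-0.45  1.18 -0.51  1.48  1.05  1.98  1.74] min margin 0.11 err 0.0000 ang 117
[-0.47  1.37 -0.48  1.41  1.1   1.91  1.67] min margin 0.12 err 0.0000 ang 0
[-0.59  1.38 -0.5   1.2   1.05  2.03  1.77] min margin 0.06 err 0.0000 ang 0
-60
[-0.57  1.09 -0.44  1.93  1.34  1.72  1.63] min margin 0.37 err 0.0000 ang 135
[-0.58  1.31 -0.4   1.85  1.41  1.69  1.51] min margin 0.37 err 0.0000 ang 0
[-0.72  1.28 -0.47  1.79  1.26  1.77  1.53] min margin 0.32 err 0.0000 ang 0
-45
[-0.62  1.07 -0.38  2.16  1.54  1.64  1.51] min margin 0.40 err 0.0000 ang 145
[-0.64  1.31 -0.34  2.07  1.61  1.65  1.36] min margin 0.40 err 0.0000 ang 0
[-0.79  1.27 -0.43  2.08  1.41  1.69  1.34] min margin 0.40 err 0.0000 ang 0
-30
[-0.66  1.09 -0.29  2.38  1.8   1.63  1.33] min margin 0.18 err 0.0000 ang 155
[-0.67  1.36 -0.26  2.28  1.86  1.7   1.18] min margin 0.18 err 0.0000 ang 0
[-0.85  1.34 -0.38  2.36  1.6   1.72  1.07] min margin 0.20 err 0.0000 ang 0
4291 [0.3   0.465 0.015] [0.411 0.6   0.202]
1460 [0.584 0.517 0.015] [0.657 0.6   0.107]
429 [0.584 0.268 0.016] [0.651 0.336 0.033]
540 [0.663 0.42  0.015] [0.75  0.51  0.032]
```

```bash
sed -i 's/^H.t=np.radians(15); H.OFF=.006/H.t=np.radians(10); H.OFF=.008/' fk.py; python3 - <<'E'
from fk import *
q0=np.array(r.get_state()["q"]); S0=load()[0]
start=(R.from_quat(S0[1]).as_matrix(),np.array(S0[2]))
print("start");q0=sim(q0,start)
for b,u in ((.1,.1),(.0,.15),(0,.1)):
  print("via",b,u);q=sim(q0,gr(b,u)); q=sim(q,gr(0)); q=sim(q,gr(0,.2))
  for az in (-50,-40):
    k=sim(q,pl(.12,az)); k=sim(k,pl(.0,az)); sim(k,pl(.0,az,.1))
delta(start)
E
```

```text
start
[-0.14  0.69  0.11  1.57 -0.09  0.88  0.01] min margin 0.13 err 0.0000 ang 134
via 0.1 0.1
[ 0.41  0.56 -0.41  2.01  0.42  0.47  1.38] min margin 0.43 err 0.0000 ang 95
[ 0.34  0.94 -0.32  2.07  1.66  0.22  0.18] min margin 0.00 err 0.0000 ang 0
[ 0.64  0.67 -0.82  1.95  0.79  0.67  1.01] min margin 0.17 err 0.0000 ang 0
[-0.58  1.13 -0.45  2.07  1.47  1.8   1.52] min margin 0.29 err 0.0000 ang 142
[-0.6   1.36 -0.41  1.97  1.54  1.79  1.4 ] min margin 0.29 err 0.0000 ang 0
[-0.75  1.34 -0.49  1.94  1.36  1.85  1.37] min margin 0.24 err 0.0000 ang 0
[-0.61  1.13 -0.42  2.22  1.61  1.78  1.42] min margin 0.31 err 0.0000 ang 149
[-0.62  1.38 -0.37  2.11  1.68  1.8   1.29] min margin 0.29 err 0.0000 ang 0
[-0.78  1.37 -0.47  2.13  1.46  1.84  1.22] min margin 0.25 err 0.0000 ang 0
via 0.0 0.15
[ 0.36  0.66 -0.35  2.01  0.51  0.37  1.29] min margin 0.33 err 0.0000 ang 95
[ 0.33  0.94 -0.32  2.07  1.67  0.21  0.17] min margin 0.00 err 0.0001 ang 0
[ 0.64  0.67 -0.82  1.95  0.79  0.67  1.02] min margin 0.16 err 0.0000 ang 0
[-0.58  1.13 -0.45  2.07  1.47  1.8   1.52] min margin 0.29 
[... 495 characters left out ...]
 0.32  0.94 -0.3   2.07  1.68  0.2   0.15] min margin 0.00 err 0.0000 ang 0
[ 0.64  0.66 -0.81  1.95  0.78  0.66  1.02] min margin 0.14 err 0.0000 ang 0
[-0.59  1.13 -0.45  2.07  1.47  1.8   1.52] min margin 0.29 err 0.0000 ang 142
[-0.6   1.36 -0.4   1.97  1.54  1.79  1.4 ] min margin 0.30 err 0.0000 ang 0
[-0.75  1.34 -0.49  1.94  1.36  1.84  1.37] min margin 0.25 err 0.0000 ang 0
[-0.62  1.13 -0.41  2.22  1.61  1.77  1.41] min margin 0.32 err 0.0000 ang 149
[-0.63  1.38 -0.36  2.11  1.68  1.8   1.29] min margin 0.29 err 0.0000 ang 0
[-0.79  1.36 -0.47  2.13  1.46  1.83  1.22] min margin 0.26 err 0.0000 ang 0
rot [-0.28  -0.156 -0.674] travel [-0.319 -0.411  0.954] goal [0.625 0.    0.239]
```

>>> play_rows(commands=[{"delta_rot": [-0.28,-0.156,-0.674],"travel": [-0.32,-0.41,0],"gripper": 0.6},{"delta_rot": [-0.28,-0.156,-0.674],"travel": [-0.32,-0.41,0],"gripper": 0.6},{"delta_rot": [-0.28,-0.156,-0.674],"travel": [-0.32,-0.41,0],"gripper": 0.6},{"delta_rot": [-0.28,-0.156,-0.674],"travel": [-0.32,-0.41,0],"gripper": 0.6},{"delta_rot": [-0.28,-0.156,-0.674],"travel": [-0.32,-0.41,0],"gripper": 0.6},{"delta_rot": [-0.28,-0.156,-0.674],"travel": [-0.32,-0.41,0],"gripper": 0.6},{"delta_rot": [-0.28,-0.156,-0.674],"travel": [-0.32,-0.41,0],"gripper": 0.6},{"delta_rot": [-0.28,-0.156,-0.674],"travel": [-0.32,-0.41,0],"gripper": 0.6},{"delta_rot": [-0.28,-0.156,-0.674],"travel": [-0.32,-0.41,0],"gripper": 0.6},{"delta_rot": [-0.28,-0.156,-0.674],"travel": [-0.32,-0.41,0],"gripper": 0.6},{"delta_rot": [-0.28,-0.156,-0.674],"travel": [-0.32,-0.41,0],"gripper": 0.6},{"delta_rot": [-0.28,-0.156,-0.674],"travel": [-0.32,-0.41,0],"gripper": 0.6}])

```text
clock: 5.28
tool_pos: [0.6184, -0.0989, 0.3407]
eef_rot: [0.729, 0.684, -0.005, -0.011]
contact_force: [0.2, -0.1, 0.0]
opening: 0.801
```

```bash
cat > nx.py <<'E'
from fk import *
import sys
rec()
for e in sys.argv[1:]:
    g=eval(e); print(e,end=" "); delta(g); sim(np.array(r.get_state()["q"]),g)
E
python3 nx.py "gr(.05,.12)" "gr(0,.15)"
```

```text
[ 0.021  0.605  0.126  1.406 -0.085  1.157  0.098] [ 0.618 -0.099  0.341] 5.275
gr(.05,.12) rot [-0.051 -0.049 -0.546] travel [-0.126 -0.55   1.012] goal [ 0.532 -0.111  0.191]
[ 0.37  0.61 -0.35  2.02  0.44  0.4   1.36] min margin 0.36 err 0.0000 ang 99
gr(0,.15) rot [-0.051 -0.049 -0.546] travel [-0.119 -0.49   1.139] goal [ 0.54  -0.11   0.171]
[ 0.34  0.65 -0.32  2.01  0.47  0.36  1.33] min margin 0.32 err 0.0000 ang 99
```

>>> play_rows(commands=[{"delta_rot": [-0.051,-0.049,-0.546],"travel": [-0.13,-0.55,0.3],"gripper": 0.6},{"delta_rot": [-0.051,-0.049,-0.546],"travel": [-0.13,-0.55,0.3],"gripper": 0.6},{"delta_rot": [-0.051,-0.049,-0.546],"travel": [-0.13,-0.55,0.3],"gripper": 0.6},{"delta_rot": [-0.051,-0.049,-0.546],"travel": [-0.13,-0.55,0.3],"gripper": 0.6},{"delta_rot": [-0.051,-0.049,-0.546],"travel": [-0.13,-0.55,0.3],"gripper": 0.6},{"delta_rot": [-0.051,-0.049,-0.546],"travel": [-0.13,-0.55,0.3],"gripper": 0.6},{"delta_rot": [-0.051,-0.049,-0.546],"travel": [-0.13,-0.55,0.3],"gripper": 0.6},{"delta_rot": [-0.051,-0.049,-0.546],"travel": [-0.13,-0.55,0.3],"gripper": 0.6},{"delta_rot": [-0.051,-0.049,-0.546],"travel": [-0.13,-0.55,0.6],"gripper": 0.6},{"delta_rot": [-0.051,-0.049,-0.546],"travel": [-0.13,-0.55,1.0],"gripper": 0.6},{"delta_rot": [-0.051,-0.049,-0.546],"travel": [-0.13,-0.55,1.0],"gripper": 0.6},{"delta_rot": [-0.051,-0.049,-0.546],"travel": [-0.13,-0.55,1.0],"gripper": 0.6}])

```text
clock: 6.78
tool_pos: [0.5324, -0.1113, 0.1943]
eef_rot: [-0.038, 0.995, 0.004, 0.088]
contact_force: [0.5, -0.1, 0.2]
opening: 0.797
```

```bash
python3 nx.py "gr(.05)" "gr(0)"; python3 - <<'E'
from h import *
c=viewer.snapshot("wrist"); im=c["color"][:,:,::-1].copy()
sd=viewer.snapshot("side")["color"][100:330,180:400,::-1]
cv2.imwrite("pics/w3.png",np.hstack([cv2.resize(im,(480,360)),cv2.resize(sd,(320,360))]))
E
```

```text
[ 0.332  0.603 -0.294  2.015  0.353  0.391  1.434] [ 0.532 -0.111  0.194] 6.775
gr(.05) rot [ 0.     0.    -0.003] travel [ 0.149 -0.     0.811] goal [ 0.532 -0.111  0.071]
[ 0.2   0.82 -0.09  2.1   0.43  0.05  1.37] min margin 0.01 err 0.0000 ang 1
gr(0) rot [ 0.     0.    -0.003] travel [ 0.149 -0.     1.145] goal [ 0.54  -0.11   0.021]
[ 0.34  0.94 -0.32  2.07  1.67  0.22  0.17] min margin 0.00 err 0.0001 ang 1
```

View pics/w3.png

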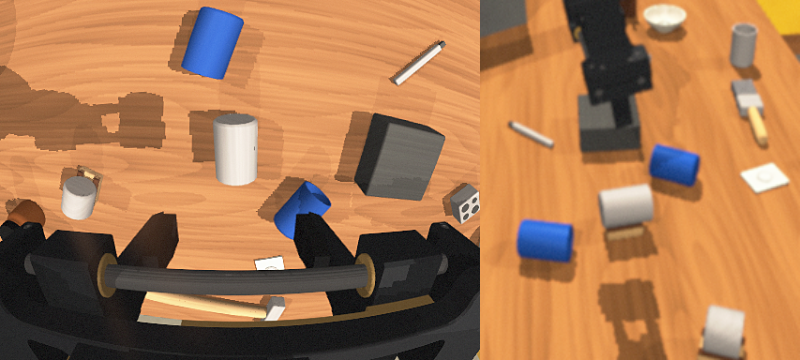

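```bash
python3 - <<'E'
from fk import *
q=np.array(r.get_state()["q"])
for td in (0,5,10):
    H.t=np.radians(td); print(td); k=sim(q,gr(0.05,.12)); k=sim(k,gr(.05)); k=sim(k,gr(0)); k=sim(k,gr(0,.2))
    H.OFF=.012; k2=sim(k,pl(.12,-45)); k2=sim(k2,pl(0,-45)); H.OFF=.008
H.t=0; g=gr(.05,.0); delta(g); delta(gr(0),g)
E
```

```text
0
[ 0.31  0.67 -0.32  1.84  0.31  0.68  1.47] min margin 0.38 err 0.0000 ang 10
[ 0.24  0.85 -0.21  1.92  0.4   0.41  1.39] min margin 0.37 err 0.0000 ang 0
[ 0.21  0.94 -0.16  1.93  0.43  0.31  1.37] min margin 0.27 err 0.0000 ang 0
[ 0.32  0.62 -0.33  1.81  0.28  0.75  1.5 ] min margin 0.30 err 0.0000 ang 0
[-0.88  1.2   0.    2.13  1.48  1.55  1.38] min margin 0.43 err 0.0000 ang 145
[-0.88  1.44 -0.    1.99  1.48  1.55  1.28] min margin 0.44 err 0.0000 ang 0
5
[ 0.32  0.63 -0.31  1.93  0.33  0.54  1.46] min margin 0.36 err 0.0000 ang 5
[ 0.23  0.83 -0.16  2.01  0.42  0.24  1.37] min margin 0.20 err 0.0000 ang 0
[ 0.19  0.93 -0.1   2.01  0.44  0.14  1.36] min margin 0.10 err 0.0000 ang 0
[ 0.34  0.59 -0.33  1.89  0.3   0.62  1.49] min margin 0.13 err 0.0000 ang 0
[-0.89  1.15  0.02  2.15  1.49  1.46  1.41] min margin 0.41 err 0.0000 ang 145
[-0.88  1.39  0.01  2.03  1.51  1.46  1.29] min margin 0.42 err 0.0000 ang 0
10
[ 0.33  0.61 -0.29  2.02  0.36  0.38  1.44] min margin 0.34 err 0.0000 ang 1
[ 0.2   0.82 -0.09  2.1   0.43  0.05  1.37] min margin 0.01 err 0.0000 ang 0
[ 0.31  0.94 -0.28  2.07  1.7   0.18  0.14] min margin 0.00 err 0.0000 ang 0
[ 0.63  0.66 -0.8   1.95  0.78  0.66  1.03] min margin 0.13 err 0.0000 ang 0
[-0.6   1.12 -0.43  2.15  1.54  1.78  1.47] min margin 0.31 err 0.0000 ang 145
[-0.62  1.36 -0.39  2.05  1.6   1.79  1.35] min margin 0.30 err 0.0000 ang 0
rot [ 0.     0.057 -0.003] travel [0.119 0.003 0.819] goal [ 0.537 -0.111  0.071]
rot [0. 0. 0.] travel [0.    0.    0.333] goal [ 0.537 -0.111  0.021]
```

```bash
sed -i 's/^H.t=np.radians(10); H.OFF=.008/H.t=np.radians(4); H.OFF=.013/' fk.py; python3 nx.py "gr(.06)" "gr(0)"
```

```text
[ 0.333  0.602 -0.294  2.015  0.353  0.391  1.433] [ 0.533 -0.112  0.195] 6.875
gr(.06) rot [-0.     0.034 -0.003] travel [0.159 0.003 0.745] goal [ 0.529 -0.111  0.081]
[ 0.24  0.82 -0.17  2.    0.41  0.28  1.38] min margin 0.24 err 0.0000 ang 6
gr(0) rot [-0.     0.034 -0.003] travel [0.202 0.003 1.143] goal [ 0.533 -0.111  0.021]
[ 0.19  0.93 -0.1   2.01  0.43  0.16  1.37] min margin 0.12 err 0.0000 ang 6
```

>>> play_rows(commands=[{"delta_rot": [0,0.034,-0.003],"travel": [0.16,0,0.2],"gripper": 0.6},{"delta_rot": [0,0.034,-0.003],"travel": [0.16,0,0.5],"gripper": 0.6},{"delta_rot": [0,0.034,-0.003],"travel": [0.16,0,0.75],"gripper": 0.6},{"delta_rot": [0,0.034,-0.003],"travel": [0.16,0,0.75],"gripper": 0.6}])

```text
clock: 7.38
tool_pos: [0.5272, -0.1114, 0.0773]
eef_rot: [-0.043, 0.999, 0.002, 0.033]
contact_force: [0.2, 0.1, 0.9]
opening: 0.803
```

```bash
python3 nx.py "gr(0)"; python3 - <<'E'
from h import *
c=viewer.snapshot("wrist"); im=c["color"][:,:,::-1].copy()
cv2.imwrite("pics/w4.png",im)
E
```

```text
[ 0.239  0.821 -0.176  2.008  0.424  0.28   1.374] [ 0.527 -0.111  0.077] 7.375
gr(0) rot [ 0.    -0.001 -0.   ] travel [-0.017 -0.001  0.377] goal [ 0.533 -0.111  0.021]
[ 0.19  0.93 -0.1   2.01  0.45  0.16  1.35] min margin 0.12 err 0.0000 ang 0
```

View pics/w4.png

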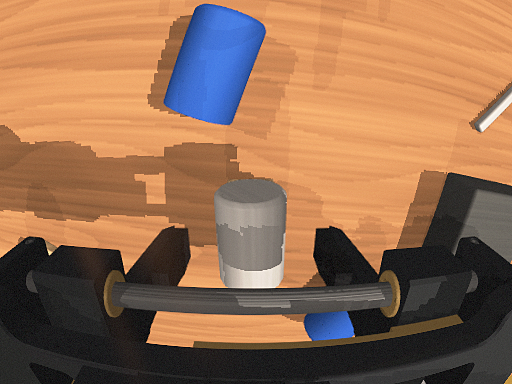

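>>> play_rows(commands=[{"delta_rot": [0,0,0],"travel": [-0.017,0,0.2],"gripper": 0.6},{"delta_rot": [0,0,0],"travel": [-0.017,0,0.375],"gripper": 0.6},{"delta_rot": [0,0,0],"travel": [-0.017,0,0.375],"gripper": 0.6},{"delta_rot": [0,0,0],"travel": [-0.017,0,0.375],"gripper": -0.1},{"delta_rot": [0,0,0],"travel": [-0.017,0,0.375],"gripper": -0.1},{"delta_rot": [0,0,0],"travel": [-0.017,0,0.375],"gripper": -0.1},{"delta_rot": [0,0,0],"travel": [-0.017,0,0.375],"gripper": -0.1}], force=35)

```text
clock: 8.3
tool_pos: [0.5337, -0.1116, 0.023]
eef_rot: [-0.043, 0.999, 0.002, 0.034]
contact_force: [-0.5, -0.6, 7.0]
opening: 0.542
```

```bash
python3 nx.py "gr(0)" "gr(0,.2)"; python3 -c "
from h import *
s=r.get_state();print(s['opening'],s['contact_force'])"
```

```text
[ 0.196  0.925 -0.11   2.003  0.449  0.167  1.348] [ 0.534 -0.112  0.023] 8.3
gr(0) rot [ 0.    -0.001 -0.001] travel [0.003 0.004 0.013] goal [ 0.533 -0.111  0.021]
[ 0.19  0.93 -0.1   2.01  0.45  0.16  1.35] min margin 0.12 err 0.0000 ang 0
gr(0,.2) rot [ 0.    -0.001 -0.001] travel [-0.088  0.005 -1.317] goal [ 0.533 -0.111  0.221]
[ 0.34  0.6  -0.34  1.89  0.3   0.64  1.48] min margin 0.16 err 0.0000 ang 0
0.5420289445136169 [-0.5128598  -0.63362247  6.9604744 ]
```

>>> play_rows(commands=[{"delta_rot": [0,0,0],"travel": [-0.02,0,-0.2],"gripper": -0.1},{"delta_rot": [0,0,0],"travel": [-0.05,0,-0.5],"gripper": -0.1},{"delta_rot": [0,0,0],"travel": [-0.07,0,-0.8],"gripper": -0.1},{"delta_rot": [0,0,0],"travel": [-0.08,0,-1],"gripper": -0.1},{"delta_rot": [0,0,0],"travel": [-0.08,0,-1],"gripper": -0.1}])

```text
clock: 8.93
tool_pos: [0.5363, -0.1116, 0.1745]
eef_rot: [-0.042, 0.998, 0.002, 0.035]
contact_force: [0.6, -1.0, -1.3]
opening: 0.54
```

```bash
python3 nx.py "pl(.14,-45)" "pl(.14,-60)" "pl(.14,-90)"; python3 - <<'E'
from h import *
s=r.get_state();print(s['opening'],s['contact_force'])
c=viewer.snapshot("wrist"); im=c["color"][:,:,::-1].copy()
sd=viewer.snapshot("side")["color"][60:330,160:400,::-1]
cv2.imwrite("pics/w5.png",np.hstack([cv2.resize(im,(480,360)),cv2.resize(sd,(320,360))]))
E
```

```text
[ 0.32   0.667 -0.308  1.926  0.356  0.529  1.432] [ 0.536 -0.112  0.175] 8.925
pl(.14,-45) rot [ 0.503  0.252 -0.579] travel [-0.296  1.357 -0.354] goal [0.559 0.095 0.231]
[-0.91  1.12  0.05  2.16  1.49  1.44  1.44] min margin 0.40 err 0.0000 ang 145
pl(.14,-60) rot [ 0.45   0.309 -0.518] travel [-0.268  1.339 -0.356] goal [0.555 0.092 0.231]
[-0.83  1.11 -0.02  1.93  1.25  1.55  1.66] min margin 0.54 err 0.0000 ang 135
pl(.14,-90) rot [ 0.338  0.398 -0.39 ] travel [-0.204  1.328 -0.36 ] goal [0.546 0.089 0.231]
[-0.66  1.19 -0.11  1.46  0.94  1.89  1.9 ] min margin 0.20 err 0.0000 ang 117
0.540110842657267 [ 0.58955596 -1.0089193  -1.32613755]
```

View pics/w5.png

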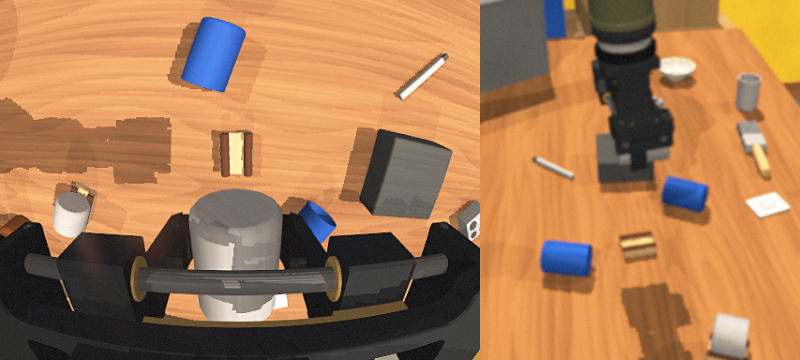

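>>> play_rows(commands=[{"delta_rot": [0.503,0.252,-0.579],"travel": [-0.1,0.1,-0.4],"gripper": -0.1},{"delta_rot": [0.503,0.252,-0.579],"travel": [-0.1,0.2,-0.4],"gripper": -0.1},{"delta_rot": [0.503,0.252,-0.579],"travel": [-0.2,0.3,-0.4],"gripper": -0.1},{"delta_rot": [0.503,0.252,-0.579],"travel": [-0.3,0.4,-0.4],"gripper": -0.1},{"delta_rot": [0.503,0.252,-0.579],"travel": [-0.3,0.5,-0.4],"gripper": -0.1},{"delta_rot": [0.503,0.252,-0.579],"travel": [-0.3,0.6,-0.4],"gripper": -0.1},{"delta_rot": [0.503,0.252,-0.579],"travel": [-0.3,0.7,-0.4],"gripper": -0.1},{"delta_rot": [0.503,0.252,-0.579],"travel": [-0.3,0.8,-0.4],"gripper": -0.1},{"delta_rot": [0.503,0.252,-0.579],"travel": [-0.3,0.9,-0.4],"gripper": -0.1},{"delta_rot": [0.503,0.252,-0.579],"travel": [-0.3,1,-0.4],"gripper": -0.1},{"delta_rot": [0.503,0.252,-0.579],"travel": [-0.3,1,-0.4],"gripper": -0.1},{"delta_rot": [0.503,0.252,-0.579],"travel": [-0.3,1,-0.4],"gripper": -0.1}])

```text
clock: 10.52
tool_pos: [0.5628, 0.0429, 0.2331]
eef_rot: [0.649, -0.41, 0.594, 0.242]
contact_force: [-0.6, 0.0, -1.6]
opening: 0.539
```

```bash
python3 nx.py "pl(.14,-45)"
```

```text
[-0.76   1.031 -0.023  2.116  1.421  1.411  1.386] [0.563 0.043 0.233] 10.525
pl(.14,-45) rot [ 0.055  0.03  -0.062] travel [-0.099 -0.167 -0.286] goal [0.559 0.095 0.231]
[-0.87  1.11 -0.01  2.16  1.49  1.5   1.44] min margin 0.40 err 0.0000 ang 16
```

>>> play_rows(commands=[{"delta_rot": [0.055,0.03,-0.062],"travel": [-0.1,-0.17,-0.29],"gripper": -0.1},{"delta_rot": [0.055,0.03,-0.062],"travel": [-0.1,-0.17,-0.29],"gripper": -0.1},{"delta_rot": [0.055,0.03,-0.062],"travel": [-0.1,-0.17,-0.29],"gripper": -0.1},{"delta_rot": [0.055,0.03,-0.062],"travel": [-0.1,-0.17,-0.29],"gripper": -0.1}])

```text
clock: 11.02
tool_pos: [0.5601, 0.0936, 0.2326]
eef_rot: [0.673, -0.285, 0.63, 0.261]
contact_force: [-0.0, -0.5, -1.6]
opening: 0.544
```

```bash
python3 nx.py "pl(.03,-45)"; python3 - <<'E'
from h import *
a=viewer.snapshot("scene"); b=viewer.snapshot("side"); P=cloud(a)
g=cv2.cvtColor(a["color"],cv2.COLOR_RGB2HSV)
for n,s in (("scene",a),("side",b)):
    P=cloud(s); hs=cv2.cvtColor(s["color"],cv2.COLOR_RGB2HSV)
    m=(abs(P[...,0]-.546)<.04)&(abs(P[...,1]-.108)<.045)&(P[...,2]>.1)&(P[...,2]<.3)&(hs[...,2]>110)&(hs[...,1]<60)
    print(n,m.sum(),np.round(np.percentile(P[m],[3,50,97],axis=0),3) if m.any() else 0)
cv2.imwrite("pics/s6.png",np.hstack([cv2.resize(x["color"][60:300,130:400,::-1],(400,356)) for x in (a,b)]))
E
```

```text
[-0.866  1.11  -0.012  2.155  1.485  1.502  1.44 ] [0.56  0.094 0.233] 11.025
pl(.03,-45) rot [ 0.002 -0.    -0.003] travel [-0.745  0.004  0.043] goal [0.559 0.095 0.121]
[-0.86  1.34 -0.02  2.06  1.5   1.5   1.31] min margin 0.41 err 0.0000 ang 1
scene 496 [[0.53  0.081 0.195]
 [0.56  0.099 0.254]
 [0.572 0.121 0.257]]
side 603 [[0.528 0.081 0.194]
 [0.551 0.086 0.239]
 [0.569 0.121 0.257]]
```

View pics/s6.png

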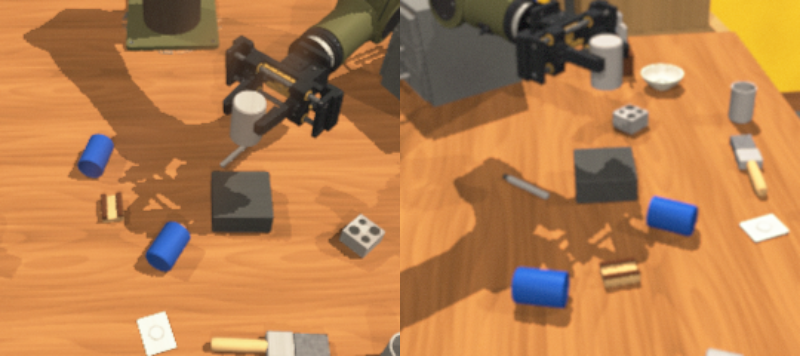

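>>> play_rows(commands=[{"delta_rot": [0.002,0,-0.003],"travel": [-0.2,0,0.01],"gripper": -0.1},{"delta_rot": [0.002,0,-0.003],"travel": [-0.4,0,0.02],"gripper": -0.1},{"delta_rot": [0.002,0,-0.003],"travel": [-0.6,0,0.03],"gripper": -0.1},{"delta_rot": [0.002,0,-0.003],"travel": [-0.75,0,0.04],"gripper": -0.1},{"delta_rot": [0.002,0,-0.003],"travel": [-0.75,0,0.04],"gripper": -0.1}])

```text
clock: 11.75
tool_pos: [0.5595, 0.0956, 0.1193]
eef_rot: [0.676, -0.279, 0.63, 0.262]
contact_force: [-1.0, -0.3, -0.8]
opening: 0.541
```

```bash
python3 nx.py "pl(.005,-45)" "pl(.0,-45)"; python3 - <<'E'
from h import *
print(r.get_state()["contact_force"])
for n in ("scene","side"):
    s=viewer.snapshot(n); P=cloud(s); hs=cv2.cvtColor(s["color"],cv2.COLOR_RGB2HSV)
    m=(abs(P[...,0]-.546)<.04)&(abs(P[...,1]-.108)<.045)&(P[...,2]>.055)&(P[...,2]<.2)&(hs[...,2]>110)&(hs[...,1]<60)
    print(n,m.sum(),np.round(np.percentile(P[m],[3,50,97],axis=0),3))
    top=m&(P[...,2]>.136); q=P[top]; print(" top",len(q),np.round(q.mean(0),4), np.round((q[:,:2].max(0)+q[:,:2].min(0))/2,3), "n",np.round(np.linalg.svd(q-q.mean(0))[2][2],3))
    cv2.imwrite(f"pics/{n}7.png",s["color"][:,:,::-1])
E
```

```text
[-0.864  1.339 -0.021  2.057  1.501  1.502  1.316] [0.56  0.096 0.119] 11.75
pl(.005,-45) rot [ 0.    -0.     0.001] travel [-0.157  0.005  0.015] goal [0.559 0.095 0.096]
[-0.86  1.38 -0.02  2.03  1.51  1.5   1.3 ] min margin 0.50 err 0.0000 ang 0
pl(.0,-45) rot [ 0.    -0.     0.001] travel [-0.19   0.005  0.017] goal [0.559 0.095 0.091]
[-0.86  1.39 -0.02  2.02  1.51  1.5   1.29] min margin 0.51 err 0.0000 ang 0
[-1.03727841 -0.28883903 -0.77626604]
scene 526 [[0.528 0.084 0.08 ]
 [0.562 0.101 0.137]
 [0.572 0.125 0.144]]
 top 274 [0.5508 0.1061 0.1416] [0.539 0.118] n [-0.085  0.032 -0.996]
side 545 [[0.527 0.082 0.079]
 [0.55  0.089 0.129]
 [0.568 0.125 0.145]]
 top 214 [0.5472 0.1008 0.143 ] [0.539 0.116] n [ 0.009 -0.114  0.993]
```

>>> play_rows(commands=[{"delta_rot": [0,0,0],"travel": [-0.08,0,0.007],"gripper": -0.1},{"delta_rot": [0,0,0],"travel": [-0.14,0,0.01],"gripper": -0.1},{"delta_rot": [0,0,0],"travel": [-0.16,0,0.01],"gripper": -0.1},{"delta_rot": [0,0,0],"travel": [-0.17,0,0.013],"gripper": -0.1},{"delta_rot": [0,0,0],"travel": [-0.17,0,0.013],"gripper": -0.1}])

```text
clock: 12.48
tool_pos: [0.5595, 0.0956, 0.0948]
eef_rot: [0.676, -0.279, 0.63, 0.262]
contact_force: [0.7, 0.9, -1.3]
opening: 0.543
```

>>> play_rows(commands=[{"delta_rot": [0,0,0],"travel": [-0.01,0,0],"gripper": -0.1},{"delta_rot": [0,0,0],"travel": [-0.01,0,0],"gripper": -0.1}])

```text
clock: 12.72
tool_pos: [0.5594, 0.0958, 0.0933]
eef_rot: [0.676, -0.279, 0.63, 0.262]
contact_force: [-0.0, -0.4, -1.0]
opening: 0.538
```

>>> play_rows(commands=[{"delta_rot": [0,0,0],"travel": [-0.01,0,0],"gripper": -0.1},{"delta_rot": [0,0,0],"travel": [-0.01,0,0],"gripper": -0.1}])

```text
clock: 12.98
tool_pos: [0.5593, 0.0959, 0.0916]
eef_rot: [0.676, -0.279, 0.63, 0.262]
contact_force: [0.1, 0.2, -0.6]
opening: 0.542
```

>>> play_rows(commands=[{"delta_rot": [0,0,0],"travel": [-0.007,0,0],"gripper": -0.1},{"delta_rot": [0,0,0],"travel": [-0.007,0,0],"gripper": -0.1}])

```text
clock: 13.22
tool_pos: [0.5593, 0.0959, 0.0906]
eef_rot: [0.676, -0.279, 0.63, 0.262]
contact_force: [0.1, 0.3, -0.9]
opening: 0.541
```

>>> play_rows(commands=[{"delta_rot": [0,0,0],"travel": [-0.007,0,0],"gripper": -0.1},{"delta_rot": [0,0,0],"travel": [-0.007,0,0],"gripper": -0.1}])

```text
clock: 13.48
tool_pos: [0.5593, 0.0959, 0.0898]
eef_rot: [0.675, -0.279, 0.63, 0.262]
contact_force: [-0.0, -0.9, -0.2]
opening: 0.535
```

>>> play_rows(commands=[{"delta_rot": [0,0,0],"travel": [-0.007,0,0],"gripper": -0.1},{"delta_rot": [0,0,0],"travel": [-0.007,0,0],"gripper": -0.1}])

```text
clock: 13.72
tool_pos: [0.5594, 0.0957, 0.0897]
eef_rot: [0.675, -0.279, 0.631, 0.262]
contact_force: [-2.0, -0.4, 4.0]
opening: 0.536
```

```bash
python3 - <<'E'
from h import *
print(r.get_state()["contact_force"])
for n in ("scene","side"):
    s=viewer.snapshot(n); P=cloud(s); hs=cv2.cvtColor(s["color"],cv2.COLOR_RGB2HSV)
    m=(abs(P[...,0]-.546)<.04)&(abs(P[...,1]-.108)<.045)&(P[...,2]>.055)&(P[...,2]<.2)&(hs[...,2]>110)&(hs[...,1]<60)
    top=m&(P[...,2]>.108); q=P[top]; print(" top",len(q),np.round(q.mean(0),4),"p95",np.percentile(q[:,2],[50,95]))
print(r.get_state()["contact_force"])
E
```

```text
[-1.95105213 -0.38409301  3.99432436]
 top 242 [0.5499 0.1067 0.112 ] p95 [0.11187589 0.11423877]
 top 188 [0.5472 0.1026 0.1128] p95 [0.11300829 0.11496082]
[-1.36333755 -0.1922261   4.75139719]
```

>>> play_rows(commands=[{"delta_rot": [0,0,0],"travel": [0,0,0],"gripper": 0.2},{"delta_rot": [0,0,0],"travel": [0,0,0],"gripper": 0.3},{"delta_rot": [0,0,0],"travel": [0,0,0],"gripper": 0.6},{"delta_rot": [0,0,0],"travel": [0,0,0],"gripper": 0.6},{"delta_rot": [0,0,0],"travel": [0,0,0],"gripper": 0.6}])

```text
clock: 14.45
tool_pos: [0.5592, 0.096, 0.0885]
eef_rot: [0.676, -0.279, 0.63, 0.262]
contact_force: [-0.6, 1.0, 0.4]
opening: 0.799
```

```bash
python3 nx.py "pl(.03,-45,.1)"
```

```text
[-0.865  1.399 -0.022  2.019  1.504  1.502  1.295] [0.559 0.096 0.088] 14.45
pl(.03,-45,.1) rot [-0.    -0.     0.001] travel [ 0.215  0.006 -0.674] goal [0.489 0.165 0.128]
[-1.01  1.32 -0.11  2.04  1.31  1.55  1.34] min margin 0.52 err 0.0000 ang 0
```

>>> play_rows(commands=[{"delta_rot": [0,0,0],"travel": [0.1,0,-0.01],"gripper": 0.6},{"delta_rot": [0,0,0],"travel": [0.3,0,-0.02],"gripper": 0.6},{"delta_rot": [0,0,0],"travel": [0.5,0,-0.035],"gripper": 0.6},{"delta_rot": [0,0,0],"travel": [0.7,0,-0.05],"gripper": 0.6},{"delta_rot": [0,0,0],"travel": [0.7,0,-0.05],"gripper": 0.6},{"delta_rot": [0,0,0],"travel": [0.7,0,-0.05],"gripper": 0.6}])

```text
clock: 15.2
tool_pos: [0.5591, 0.0965, 0.1937]
eef_rot: [0.676, -0.279, 0.63, 0.261]
contact_force: [0.3, -0.5, -0.2]
opening: 0.801
```

```bash
python3 - <<'E'
from h import *
st=r.get_state(); print(st["clock"],np.round(st["contact_force"],2),np.round(st["tool_pos"],3))
I=[]
for n in ("scene","side"):
    s=viewer.snapshot(n); P=cloud(s); hs=cv2.cvtColor(s["color"],cv2.COLOR_RGB2HSV)
    m=(abs(P[...,0]-.546)<.045)&(abs(P[...,1]-.108)<.045)&(P[...,2]>.055)&(P[...,2]<.13)&(hs[...,2]>100)&(hs[...,1]<60)
    q=P[m&(P[...,2]>.108)]; print(n,m.sum()," top",len(q),np.round(q.mean(0),4),"z",np.percentile(q[:,2],[5,50,95]))
    q=P[(abs(P[...,0]-.63)<.05)&(abs(P[...,1]+.325)<.05)&(P[...,2]>.03)&(hs[...,1]<60)]; print(" short",np.round(np.median(q,0),3) if len(q) else None)
    I.append(cv2.resize(s["color"][60:330,100:400,::-1],(400,360)))
cv2.imwrite("pics/s8.png",np.hstack(I))
E
```

```text
15.2 [ 0.26 -0.51 -0.22] [0.559 0.096 0.194]
scene 491  top 229 [0.5505 0.1048 0.1118] z [0.10921411 0.1119426  0.11398467]
 short [ 0.633 -0.31   0.058]
side 544  top 178 [0.5472 0.1017 0.1125] z [0.1094857  0.11283649 0.11439647]
 short [ 0.623 -0.331  0.058]
```

View pics/s8.png

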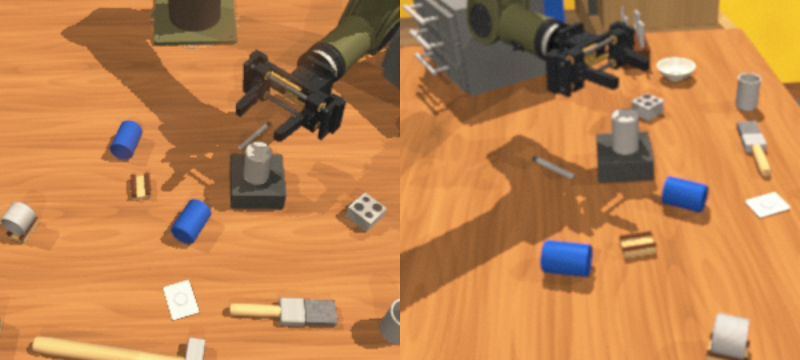

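The tumbler stands upside down at the block's centre, the gripper is clear of it, and the short tumbler hasn't moved.

```bash
python3 -c "
from h import *
print(r.finish_job())"
```

```text
the job is handed in; nothing more can be done
None
```

The tall silver tumbler now stands mouth down near the middle of the bench block, released, and the job is handed in at about 15 s. `finish_job` reports no verdict, so the checks below are my own.

**What I did:** I gripped the tumbler near its base, lifted it and turned it mouth down. I then lowered it in steps of about 1 mm until the wrist force showed contact (about 4 N), opened the fingers and raised the hand about 10 cm clear. My first approach ran into the joint 5 and 6 limits. I worked out the arm's kinematics from its joint readings and used a different wrist pose, and nothing was touched before the grasp.

**Last checks:**
- **Position:** the axis measured about (0.549, 0.103), against the block centre at (0.546, 0.108). That is roughly 6 mm off, with 20 mm allowed.
- **Height:** the base top was at about 0.113 m, which fits the rim sitting on the block.
- **Tilt:** it looked upright in both camera views. I did not measure the tilt after letting go.
- **Hand:** it was clear of the tumbler and the wrist force was near zero.
- **Short tumbler:** it was still on its rest. The side camera saw no movement, and the scene camera's reading was within about 6 mm of the first one.

The scene and side cameras disagreed by 3 to 4 mm on the tumbler's position. No check failed.

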